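# Close a parts box and prove it under the height bar

## Task

Press the raised orange lid of the blue parts box fully home, without crushing it. Then put the box in the lane of the height gauge and slide it under the yellow bridge bar until it bears firmly, but not hard, on the red pad of the end stop, and leave it there. Leave the other things on the bench alone.

Things in the scene. Friction and masses are not known exactly. Their poses are not given: they have to be found in the camera images.
- case_mid (a point): Middle of the loose blue parts box: rigid plastic, 100 mm long (its x), 62 mm wide (its y), base 44 mm high (50 mm with lid home), 0.23 to 0.4 kg; slides at 1 to 3 N, alike end for end. The point is on its vertical centre line, 25 mm above its underside. Grasp it across the 62 mm width by the blue base (white labels on the long sides), below the lid. Pressed down, it slides harder.
- lid_top (a point): Middle of the upper face of the blue box's orange lid, a flat plate 96 x 56 x 6 mm with a plug held in the box by friction. It starts 5 to 9 mm proud; fully home, this point is 25 mm above case_mid. It slides down under about 4 N, a little more if pushed faster, stays where it is left, and when home rests on a firm rubber seal (about 15 N per mm).
- lid: The orange lid; origin at the middle of its plate's underside, 6 mm under lid_top. Pressing it home with 10 to 20 N is right; over 30 N crushes it. Position readings are too coarse to tell home: feel for the rise of force.
- case: The blue parts box with its lid; origin at the centre of its underside, 25 mm under case_mid, same axes.
- gauge: Fixed height gauge: aluminium plate 310 x 150 x 6 mm, lane along its x, push to +x. Origin on the bench, mid-lane, under the bar. Plate from x = -210 to +100 mm, top z = 6. Guide rails to z = 21, 66 mm apart inside from x = -50 to +75, flaring to about 105 mm at x = -90. Plate is open before that: set the box down there, middle at x = -147. Posts at x = 0, 100 mm apart inside.
- bar: The yellow fixed bridge bar across the lane, 20 mm along the lane, 14 mm thick; origin mid-underside, at gauge x = 0, z = 59 mm (53 mm over the plate: the closed box clears it by 3 mm, one with a raised lid does not). A hand cannot carry the box through; push from behind. Over 25 N between box and bar is a jam.
- stop: Grey fixed end stop block past the bar. Origin mid-lane on the plate, at the foot of its face to the box; x along the lane. A rigid red pad stands 8 to 22 mm out of that face on a clamped screw, set anew each time, not measured. Seated, case_mid is 50 mm before the pad, x = -58 to -72 mm. 5 to 15 N on the pad is firm (felt push: that plus friction, say 13 N); over 20 N too hard.
- green_case_mid (a point): Middle, 25 mm up, of a closed green parts box of the same size with a grey lid, loose on the bench: already checked, a bystander.
- coupling: loose white pipe coupling standing on end, 52 mm across, 50 mm high; origin at the centre of its underside; a bystander
- tape: loose yellow roll of tape lying flat, 90 mm across, 22 mm high; origin at the centre of its underside; a bystander
- tee: loose grey pipe tee, 84 mm long, 38 mm high; origin under its centre; a bystander
- jar: loose jar with a red cap, 60 mm across, 75 mm high; origin at the centre of its underside; a bystander
- driver: loose screwdriver lying down; origin under its length; a bystander
- cap_plug: loose orange pipe plug, 44 mm across, 32 mm high; origin at the centre of its underside; a bystander
Things that resemble listed ones, but are neither listed nor needed, are in the scene too. Of the things that look like the case, the smallest one is meant.

How it is judged:
By the outcome, as a careful person would: the job done as asked, in the order asked, and still so for the second after the job is handed in, with the robot touching nothing.
It also fails if it takes over 72 s, if anything falls off the work surface, if the arm or the gripper's body presses on something with over 40 N, if the wrist force passes 120 N, or if a joint passes its speed limit or range.

## Robot

A 6-joint arm with a two-finger parallel gripper is mounted at the origin on the work surface. World frame = base frame: x ahead of the robot, y to its left, z up, the work surface at z = 0. Lengths are in mm, angles in rad, forces in N, time in s.
With the tool pointing down it reaches from about 350 to 1000 mm from the base axis. Payload 7.1 kg.
Tool frame: the origin (TCP) lies midway between the tips of the shut fingers; the grasp point (between the pads) lies 19 mm behind it; x points along the fingers, y is the direction in which the jaws open and shut, and the axes are right-handed (so a half turn about x gives the same grasp; the last joint's range is limited). The gripper opens to 85 mm and grips with 20 to 120 N. Pads are 22 mm wide; open, the fingers measure 114 mm over their backs; the gripper's body (76 mm by 85 mm) begins 54 mm behind the grasp point. The pads swing forward as they close: fully open they stand 13 mm farther back than shut.
Start: joints at [1.103, 0.423, 1.63, -0, 1.089, -0.019], TCP at [271.145, 563.103, 231.319] pointing down, gripper open.
Joint ranges: [-3, 3], [-0.9, 2.11], [0.09, 2.58], [-1.31, 4.45], [0.11, 2.69], [-2.54, 2.54]. Speed limits (rad/s): [2.39, 2.39, 3.01, 3.14, 3.14, 3.14].

## Interface

Orientations are given as a rotation vector (axis times angle).
In Python, from rig import arm gives the robot as it stands. Calls block until the motion is done:
- arm.move_ptp(position, orientation): joint-space move of the TCP to a pose.
- arm.servo_line(position, frame=None, speed=150, max_force=None): straight line of the TCP; frame=None keeps the orientation; speed is the mean speed in mm/s. With max_force (N) it stops when the force on the tool has changed by that much, and returns True; else False.
- arm.movej(angles): joint-space move.
- arm.move_gripper(opening, f_grip=None): finger opening in mm; f_grip is the grip in N (None keeps the last); returns when the fingers have stopped.
- arm.dwell(seconds).
- arm.ik(position, orientation): joint angles nearest the present ones, or None.
- arm.get_obs(): the state.
- arm.camera(name): name is "scene" or "top" or "wrist"; returns a dict with "frame" (400x640x3 uint8, red, green, blue), "fovy" (degrees; the focal length in pixels is half the picture's height over the tangent of half this angle, whatever the lens; pixels are square), "cx", "cy" (the principal point, pixels), "k1" (the pictures are not rectified: a ray, as slopes to the right and down, at radius r is drawn at 1 + k1 r^2 times it, then the intrinsics apply), "camera_from_world" (4x4, takes a point from world to camera coordinates); the wrist camera has in their place "mount" (4x4, takes a point from camera to tool coordinates, whose origin is the TCP and whose axes are the tool frame's). Camera axes: x right, y up, looking along -z (the intrinsics and any distortion apply to the point x, -y, -z); pixel columns grow to the right and rows downward; lengths in mm; the calibration is good to about 2 mm. A picture is of the moment at which its call begins: read the wrist's pose just before it. There is no depth.
A pose or a line that the arm cannot do raises arm.IKError and nothing moves.
- arm.finish_job(): hands the job in, once; it reports no verdict.
Trained networks look in a picture, given as the dict that the camera call returned (one of the last four; its "shot" number tells which), for a name from the list of things; names that differ only in an ending like _2 or _b are one class to them, and where a whole thing is asked for, a point or a joint stands for the part that bears it (a point fixed in the world has none). Each returns a list of dicts, best first, with "score" (0 to 1); they miss things now and then, are a little off and sometimes report something else, mostly with a low value. They report only what shows in the picture. A call takes as long as a camera call. They do not tell look-alikes from the thing itself.
- arm.boxes_of(picture, target): "position" ([x, y, z] in mm, in world coordinates, good to about 4 mm: the middle of the surface that is visible of it).
The state is a dict: "time_s": time; "qpos": joint angles; "joint_velocities": joint speeds; "joint_torque": joint torques, N m; "ee_pos": TCP position; "ee_rot": TCP orientation; "wrist_force": force on the tool from outside, world axes, zero at the start; "ft_torque": the same for the moment, N m; "finger_gap": finger opening in mm.
Only numpy, scipy, OpenCV 4.12 (cv2) and the standard library are available. Lean on these libraries where they do the work, as an engineer would, in place of code of your own. Each camera call takes 0.05 s, during which the arm holds its last target.

## Working session

There is one attempt and no reset: what is moved stays moved. The work goes in short steps, each a Python script; the robot and the scene stay as the last script left them, time stands still between calls to the robot, and variables do not carry over. Pictures are saved under pics/ and viewed, and the job is handed in when it is done.

```bash
mkdir -p pics; ls; cat > h.py <<'E'
import numpy as np, cv2
from rig import arm
def save(c,n): cv2.imwrite(f'pics/{n}.png',c['frame'][:,:,::-1])
def f_of(c): return c['frame'].shape[0]/2/np.tan(np.radians(c['fovy'])/2)
def proj(c,P,Tcw=None):
    T=np.array(c['camera_from_world']) if Tcw is None else Tcw
    p=T@np.r_[P,1]; s=np.array([p[0],-p[1]])/-p[2]; s=s*(1+c['k1']*(s@s)); return s*f_of(c)+[c['cx'],c['cy']]
def ray(c,uv,Tcw=None):
    T=np.array(c['camera_from_world']) if Tcw is None else Tcw
    d=(np.array(uv,float)-[c['cx'],c['cy']])/f_of(c); s=d.copy()
    for _ in range(30): s=d/(1+c['k1']*(s@s))
    W=np.linalg.inv(T); return W[:3,3], W[:3,:3]@np.array([s[0],-s[1],-1])
def at_z(c,uv,z,Tcw=None):
    o,d=ray(c,uv,Tcw); return o+d*(z-o[2])/d[2]
def wristT(c,obs):
    R=cv2.Rodrigues(np.array(obs['ee_rot'],float))[0]; T=np.eye(4);T[:3,:3]=R;T[:3,3]=obs['ee_pos']
    return np.linalg.inv(T@np.array(c['mount']))
E
python3 - <<'E'
from h import *
for n in ('scene','top','wrist'):
    c=arm.camera(n); save(c,n+'0'); print(n,c['fovy'],c['k1'],c['cx'],c['cy'])
    for t in ('case','lid','gauge','bar','stop','green_case_mid'):
        print(t,[(np.round(d['position']).tolist(),round(d['score'],2)) for d in arm.boxes_of(c,t)])
print(arm.get_obs())
E
```

```text
pics
scene 46.91775859512717 0.04043077641849567 312.8340623432243 192.70060597926997
case [([298.0, -383.0, 70.0], 0.96), ([438.0, -277.0, 55.0], 0.79), ([381.0, -564.0, 71.0], 0.66)]
lid [([427.0, -272.0, 54.0], 0.98), ([282.0, -375.0, 70.0], 0.64), ([369.0, -565.0, 69.0], 0.58)]
gauge [([559.0, 31.0, 6.0], 0.79)]
bar [([614.0, 32.0, 74.0], 0.81)]
stop [([700.0, 26.0, 40.0], 0.81)]
green_case_mid [([455.0, 260.0, 49.0], 0.7)]
top 42.1067456724197 0.025830871673709184 320.5377078390198 199.98872242849623
case [([275.0, -375.0, 78.0], 0.78), ([361.0, -557.0, 70.0], 0.64), ([427.0, -266.0, 55.0], 0.55)]
lid [([273.0, -378.0, 69.0], 0.81), ([362.0, -563.0, 70.0], 0.74), ([425.0, -268.0, 56.0], 0.69)]
gauge [([552.0, 38.0, 10.0], 0.58)]
bar [([612.0, 32.0, 72.0], 0.71)]
stop [([687.0, 28.0, 41.0], 0.46), ([424.0, -265.0, 56.0], 0.3)]
green_case_mid []
wrist 69.23124215437814 -0.031841713733407995 322.1976616324837 200.88899737172366
case []
lid []
gauge [([499.0, 108.0, 8.0], 0.48)]
bar []
stop []
green_case_mid []
{'time_s': 1.05, 'qpos': array([ 1.10295597e+00,  4.23074425e-01,  1.62990700e+00,  3.16533020e-05,
        1.08857486e+00, -1.89978085e-02]), 'joint_velocities': array([ 2.22178646e-03,  7.04763570e-04, -3.47631516e-04, -5.08077489e-05,
        8.09697188e-04, -7.75909190e-04]), 'joint_torque': array([-1.20066316e-04, -5.57349622e+01, -2.82147127e+01,  1.53474625e-04,
        6.84474562e-04,  2.31307560e-06]), 'ee_pos': array([271.16514002, 563.09976325, 231.33228564]), 'ee_rot': array([ 0.35202932,  1.54200299, -0.3519628 ]), 'wrist_force': array([-0.29488091,  0.50582001,  0.35821918]), 'ft_torque': array([-0.00612095,  0.04781693, -0.00444707]), 'finger_gap': 85.20557568039023}
```

View pics/scene0.png

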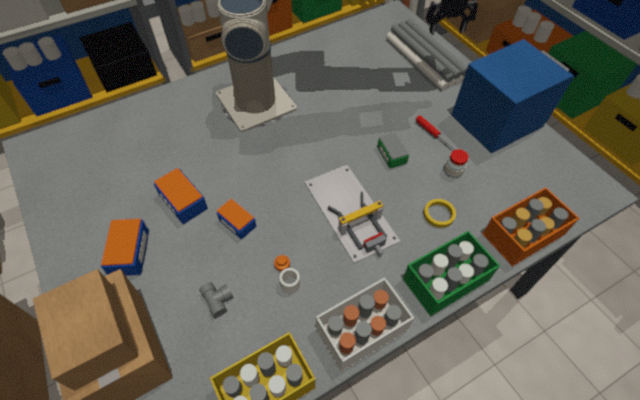

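View pics/top0.png

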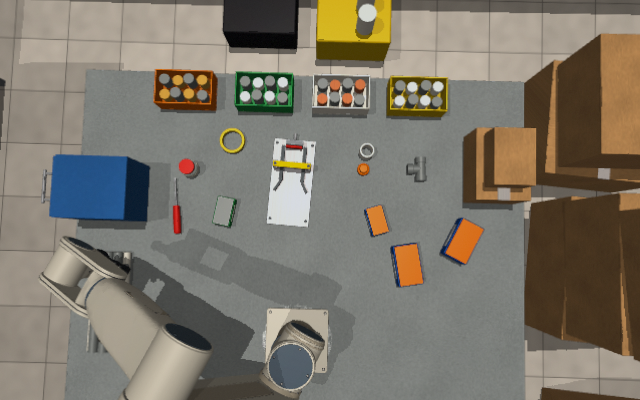

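Candidates with an orange lid on a blue body in the scene picture are (180,195), which is large, (125,245), which is large, and (237,218), the smallest. There is also the big blue bin at (512,95), which is not a candidate. I choose (237,218), which is top (376,221). Next I'll check it close up with the wrist camera.

```bash
cat >> h.py <<'E'
def Rdown(a):
    y=np.array([np.cos(a),np.sin(a),0]); x=np.array([0,0,-1.]); return cv2.Rodrigues(np.c_[x,y,np.cross(x,y)])[0].ravel()
def snap(n):
    o=arm.get_obs(); c=arm.camera('wrist'); save(c,n); return c,wristT(c,o),o
E
python3 - <<'E'
from h import *
c=arm.camera('top'); 
im=c['frame'][:,:,::-1].copy()
cv2.imwrite('pics/topcrop.png',cv2.resize(im[180:300,340:500],None,fx=5,fy=5,interpolation=cv2.INTER_CUBIC))
g=np.array([at_z(c,p,6)[:2] for p in [(276.5,138),(315.5,142),(307,225.5),(267.5,223.5)]]);print(g.round())
hsv=cv2.cvtColor(im,cv2.COLOR_BGR2HSV); m=cv2.inRange(hsv,(5,170,120),(18,255,255))
for k in cv2.findContours(m,0,2)[0]:
    if cv2.contourArea(k)>100:
        p=np.array([at_z(c,q[0],57)[:2] for q in k],np.float32); print(cv2.minAreaRect(p), cv2.minAreaRect(k)[0])
w=arm.camera('wrist'); print(np.array(w['mount']).round(3))
o=arm.get_obs(); print(cv2.Rodrigues(o['ee_rot'])[0].round(2))
for a in np.arange(-3.1,3.2,.3):
    q=arm.ik([430,-270,350],Rdown(a)); print(round(a,1), None if q is None else np.round(q,2))
E
```

```text
[[713.  96.]
 [703. -45.]
 [400. -24.]
 [403. 117.]]
((273.6667175292969, -379.0233459472656), (134.9780731201172, 77.84003448486328), 10.329048156738281) (408.2297668457031, 264.8783874511719)
((362.859619140625, -570.5314331054688), (78.55288696289062, 135.17764282226562), 63.2985954284668) (464.0244140625, 240.71954345703125)
((424.9563903808594, -268.4844055175781), (93.57825469970703, 54.099369049072266), 17.24134635925293) (377.1037292480469, 220.1132049560547)
((877.7979125976562, 428.7481689453125), (201.92591857910156, 122.5290756225586), 89.90452575683594) (182.87193298339844, 86.45822143554688)
[[ 0.00000e+00  3.14000e-01 -9.50000e-01 -1.42435e+02]
 [ 1.00000e+00  1.00000e-03  0.00000e+00 -3.40000e-02]
 [ 1.00000e-03 -9.50000e-01 -3.14000e-01 -8.07640e+01]
 [ 0.00000e+00  0.00000e+00  0.00000e+00  1.00000e+00]]
[[-0.    0.43  0.9 ]
 [-0.    0.9  -0.43]
 [-1.   -0.    0.  ]]
-3.1 [-0.58  0.12  1.76 -0.    1.26  2.52]
-2.8 [-0.58  0.12  1.76 -0.    1.26  2.22]
-2.5 [-0.58  0.12  1.76 -0.    1.26  1.92]
-2.2 [-0.58  0.12  1.76  0.    1.26  1.62]
-1.9 [-0.58  0.12  1.76  0.    1.26  1.32]
-1.6 [-0.58  0.12  1.76  0.    1.26  1.02]
-1.3 [-0.58  0.12  1.76  0.    1.26  0.72]
-1.0 [-0.58  0.12  1.76 -0.    1.26  0.42]
-0.7 [-0.58  0.12  1.76 -0.    1.26  0.12]
-0.4 [-0.58  0.12  1.76 -0.    1.26 -0.18]
-0.1 [-0.58  0.12  1.76 -0.    1.26 -0.48]
0.2 [-0.58  0.12  1.76 -0.    1.26 -0.78]
0.5 [-0.58  0.12  1.76  0.    1.26 -1.08]
0.8 [-0.58  0.12  1.76 -0.    1.26 -1.38]
1.1 [-0.58  0.12  1.76 -0.    1.26 -1.68]
1.4 [-0.58  0.12  1.76 -0.    1.26 -1.98]
1.7 [-0.58  0.12  1.76  0.    1.26 -2.28]
2.0 None
2.3 None
2.6 None
2.9 None
3.2 [-0.58  0.12  1.76 -0.    1.26  2.5 ]
```

View pics/topcrop.png

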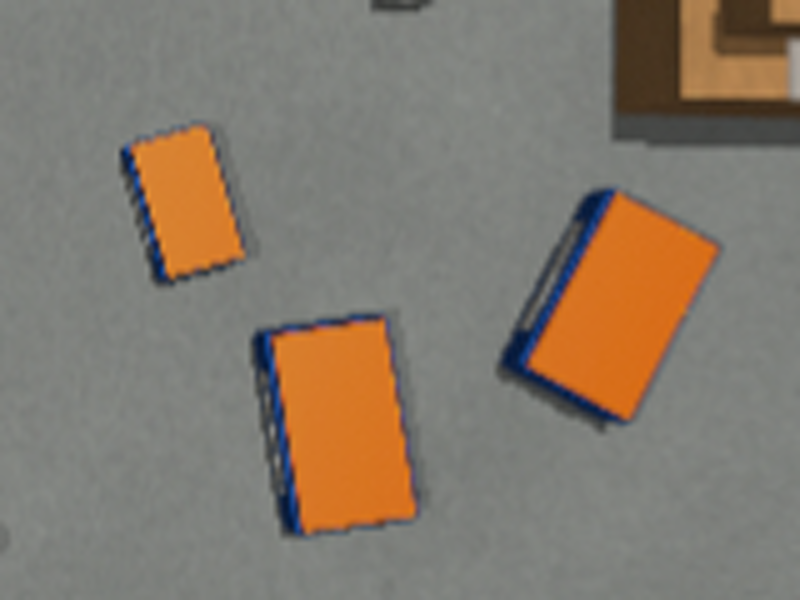

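The crop shows that the box at top (377,220) measures about 94x54 mm, and the other two are about 135x78 mm, so it is the right one. I'll go over it for a precise look, since that is also where I press.

```bash
python3 - <<'E'
from h import *
arm.move_ptp([425,-268,200],Rdown(np.radians(17.2-90)))
c,T,o=snap('w1'); print(o['time_s'],o['ee_pos'],o['wrist_force'])
hsv=cv2.cvtColor(c['frame'],cv2.COLOR_RGB2HSV); m=cv2.inRange(hsv,(5,150,60),(18,255,255))
k=max(cv2.findContours(m,0,2)[0],key=cv2.contourArea)
for z in (55,57,59):
    p=np.array([at_z(c,q[0],z,T)[:2] for q in k],np.float32); print(z,cv2.minAreaRect(p))
print([(np.round(d['position'],1).tolist(),round(d['score'],2)) for d in arm.boxes_of(c,'lid_top')+arm.boxes_of(c,'case')])
E
```

```text
4.1167 [ 425.39571868 -267.56498846  200.04205983] [ 0.580129    0.49009925 -0.09900372]
55 ((426.7247314453125, -269.04742431640625), (94.79456329345703, 54.79168701171875), 17.349700927734375)
57 ((427.2466735839844, -268.87030029296875), (94.13506317138672, 54.41051483154297), 17.34971809387207)
59 ((427.7685546875, -268.693115234375), (93.47560119628906, 54.02934265136719), 17.349685668945312)
[([387.9, -575.0, 68.1], 0.86), ([302.2, -368.2, 70.6], 0.77), ([433.4, -269.1, 56.9], 0.75), ([435.6, -265.4, 55.9], 0.7), ([435.5, -267.1, 55.5], 0.93), ([389.2, -551.1, 66.0], 0.79), ([310.9, -362.8, 71.3], 0.66), ([590.1, -223.3, 22.6], 0.34)]
```

View pics/w1.png

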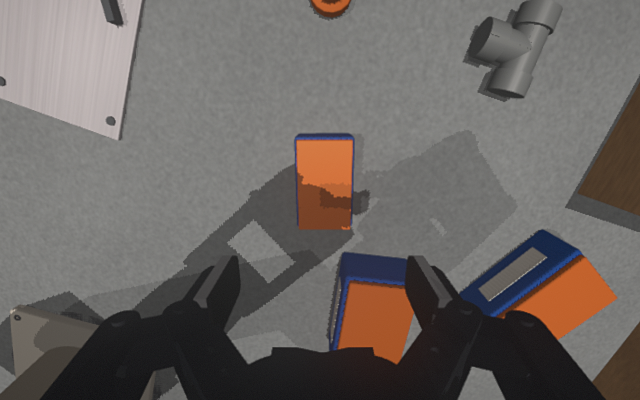

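The close view confirms the smallest box, with its orange lid at (325,183). I get (427,-269) and yaw 17.35°. Next I press the lid.

```bash
python3 - <<'E'
from h import *
a=np.radians(17.35-90)
arm.move_gripper(0); print(arm.get_obs()['finger_gap'])
arm.servo_line([427.2,-269,72],speed=120)
arm.dwell(.2); f0=arm.get_obs()['wrist_force']
r=arm.servo_line([427.2,-269,43],speed=8,max_force=13)
o=arm.get_obs(); print(r,o['time_s'],o['ee_pos'],o['wrist_force']-f0)
arm.dwell(.2); o=arm.get_obs(); print(o['ee_pos'],o['wrist_force']-f0)
E
```

```text
-0.20487567309848823
True 9.0083 [ 427.3126951  -269.08022423   49.20025782] [-1.15245584  0.88670484  9.41599992]
[ 427.25041025 -269.04536885   49.27026391] [-1.17824112  0.50114015  9.14326596]
```

```bash
python3 - <<'E'
from h import *
p=arm.get_obs()['ee_pos']; f0=arm.get_obs()['wrist_force']
r=arm.servo_line([427.2,-269,p[2]-2.5],speed=3,max_force=6)
o=arm.get_obs(); print(r,o['time_s'],o['ee_pos'],o['wrist_force']-f0)
arm.dwell(.15); print(arm.get_obs()['wrist_force'])
arm.servo_line([427.2,-269,110],speed=150); arm.dwell(.2)
print(arm.get_obs()['wrist_force'])
c,T,o=snap('w2')
hsv=cv2.cvtColor(c['frame'],cv2.COLOR_RGB2HSV); m=cv2.inRange(hsv,(5,150,40),(18,255,255))
E
```

```text
True 9.6 [ 427.3192233  -269.10212077   49.12102253] [0.09465861 0.37192764 1.70663254]
[-2.05043308  1.41870778 10.32876459]
[ 0.01052563 -0.97088478 -0.53631763]
```

View pics/w2.png

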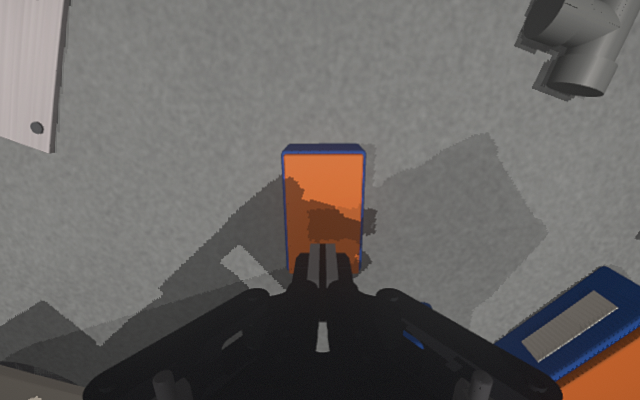

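```bash
python3 - <<'E'
from h import *
f0=arm.get_obs()['wrist_force'][2]
arm.servo_line([427.2,-269,52],speed=120)
z=49.3
while 1:
    arm.servo_line([427.2,-269,z],speed=10,max_force=22); arm.dwell(.03)
    f=np.mean([arm.get_obs()['wrist_force'][2] for _ in range(3)])-f0
    print(round(z,2),round(arm.get_obs()['ee_pos'][2],2),round(f,1))
    if f>13.5 or z<46: break
    z-=.12 if f>6 else .25
arm.servo_line([427.2,-269,100],speed=150); print(arm.get_obs()['time_s'])
E
```

```text
49.3 49.76 3.8
49.05 49.57 7.5
48.93 49.49 7.4
48.81 49.45 8.4
48.69 49.36 9.5
48.57 49.34 10.4
48.45 49.25 11.4
48.33 49.17 12.0
48.21 49.13 13.5
48.09 49.08 14.2
14.6917
```

The lid is home: there is a steady rise to 14 N at about 49 mm. Now I look at the gauge.

```bash
python3 - <<'E'
from h import *
arm.move_gripper(85)
arm.move_ptp([500,38,200],Rdown(-1.64))
c,T,o=snap('w3'); print(o['time_s'],o['ee_pos'])
np.save('w3T.npy',T)
import pickle; pickle.dump(c,open('w3.pkl','wb'))
for t in ('gauge','bar','stop'): print(t,[(np.round(d['position'],1).tolist(),round(d['score'],2)) for d in arm.boxes_of(c,t)])
cv2.imwrite('pics/w3b.png',cv2.resize(c['frame'][:,:,::-1],(800,500)))
E
```

```text
16.725 [499.80895793  37.4418289  199.71215404]
gauge [([569.7, 36.9, 4.6], 0.91)]
bar [([608.0, 34.6, 67.7], 0.93)]
stop [([673.1, 34.8, 13.2], 0.64)]
```

View pics/w3b.png

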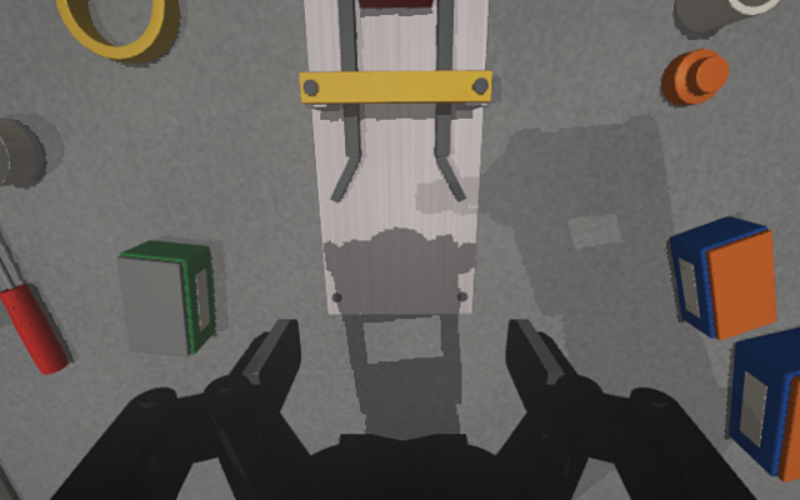

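The plate's rear corners are at (329,314) and (473,313), and the rail kinks at about (360,156) and (436,154). I'll refine the gauge pose from these.

```bash
python3 - <<'E'
from h import *
import pickle
from scipy.optimize import least_squares
c=pickle.load(open('w3.pkl','rb'));T=np.load('w3T.npy')
M=[((-210,75,6),(329,314)),((-210,-75,6),(473,313)),((-50,33,21),(361,156)),((-50,-33,21),(435,154))]
E_=[((305,60),75,6),((320,200),75,6),((485.5,60),-75,6),((478.5,220),-75,6),((356,40),33,21),((437,40),-33,21)]
def G(v): 
    return np.array([[np.cos(v[2]),-np.sin(v[2])],[np.sin(v[2]),np.cos(v[2])]])
for (g,u) in M: 
    w=at_z(c,np.array(u)*.8,g[2],T); print(g,w.round(1))
def res(v):
    r=[]
    for g,u in M:
        w=at_z(c,np.array(u)*.8,g[2],T)[:2]; r+=list(G(v).T@(w-v[:2])-g[:2])
    for u,y,z in E_:
        w=at_z(c,np.array(u)*.8,z,T)[:2]; r.append((G(v).T@(w-v[:2]))[1]-y)
    return r
s=least_squares(res,[611,32,-.068],x_scale=[1,1,.01],loss='soft_l1'); print(s.x,np.round(res(s.x),1))
im=cv2.imread('pics/w3.png')
v=s.x
P=[(-210,75,6),(-210,-75,6),(100,75,6),(100,-75,6),(-50,33,21),(-50,-33,21),(-10,30,73),(-10,-30,73),(10,30,73),(10,-30,73),(-90,52,21),(-90,-52,21),(75,33,21),(75,-33,21)]
big=cv2.resize(im,None,fx=2,fy=2)
for p in P:
    w=G(v)@np.array(p[:2])+v[:2]; q=proj(c,[w[0],w[1],p[2]],T); cv2.circle(big,tuple(int(t) for t in q*2),3,(0,255,0),1)
cv2.imwrite('pics/w3c.png',big[:560,350:1000])
t=arm.camera('top'); im=t['frame'][:,:,::-1].copy()[120:240,240:340]; big=cv2.resize(im,None,fx=5,fy=5,interpolation=cv2.INTER_CUBIC)
for p in P:
    w=G(v)@np.array(p[:2])+v[:2]; q=proj(t,[w[0],w[1],p[2]]); cv2.circle(big,tuple(int(k) for k in (q-[240,120])*5),3,(0,255,0),1)
cv2.imwrite('pics/t3.png',big)
E
```

```text
(-210, 75, 6) [405.9 120.7   6. ]
(-210, -75, 6) [396.6 -28.5   6. ]
(-50, 33, 21) [562.7  69.1  21. ]
(-50, -33, 21) [559.9   5.4  21. ]
[ 6.11090942e+02  3.44870785e+01 -5.47213845e-02] [ 0.4 -0.1 -0.7  0.4 -0.2 -1.1  0.5  1.2  1.9 -1.1  0.2 -0.3 -1.5  0.5]
```

View pics/w3c.png

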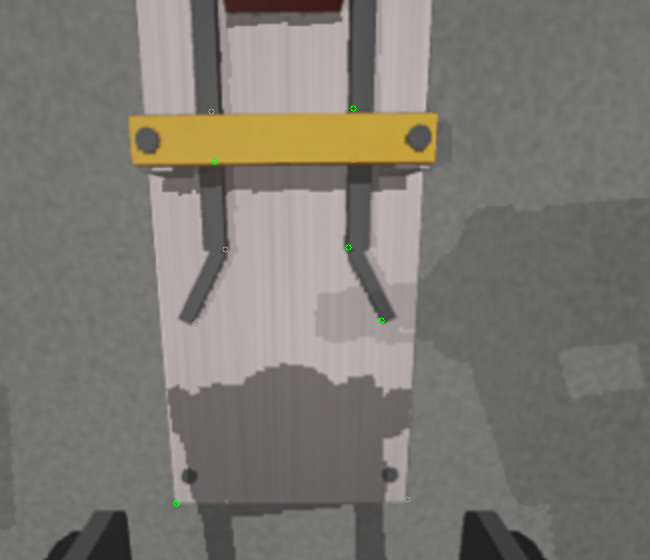

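View pics/t3.png

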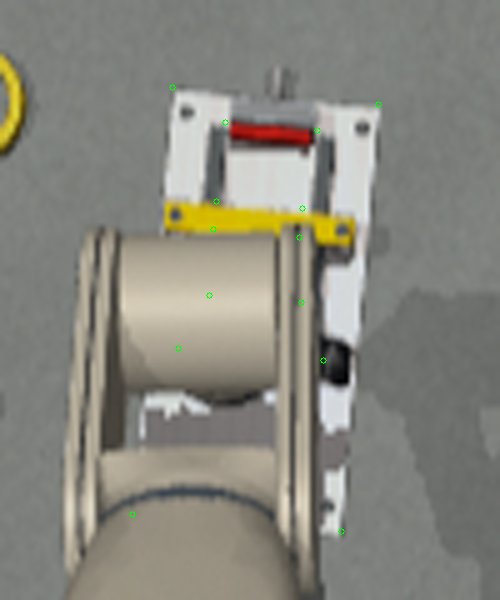

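```bash
python3 - <<'E'
from h import *
R=Rdown(np.radians(17.35-90))
arm.move_ptp([427.2,-269,110],R)
arm.servo_line([427.2,-269,4],speed=110,max_force=15) and print('contact!')
print(arm.get_obs()['ee_pos'])
f0=arm.get_obs()['wrist_force']
arm.move_gripper(50,f_grip=40)
o=arm.get_obs(); print(o['finger_gap'],o['wrist_force']-f0,o['time_s'])
arm.servo_line([427.2,-269,110],speed=120); arm.dwell(.1)
o=arm.get_obs(); print(o['finger_gap'],o['wrist_force']-f0,o['time_s'])
yg=-.06; g=np.array([611,34]); d=np.array([np.cos(yg),np.sin(yg)]); p=g-147*d
arm.move_ptp([*p,110],Rdown(-np.pi/2+yg)); 
c,T,o=snap('w4'); print(p,o['ee_pos'],o['finger_gap'])
s=arm.camera('scene'); save(s,'s4'); cv2.imwrite('pics/s4c.png',cv2.resize(s['frame'][110:290,220:420,::-1],None,fx=3,fy=3))
E
```

```text
[ 427.62944793 -269.23816776    4.51119772]
61.665853874954934 [-1.18586576  0.50205857  5.85387461] 19.675
61.77179339281692 [ 0.29367145  0.6569736  -2.90504035] 20.8083
[464.26452063  42.81470895] [464.42762996  42.34230322 109.89882553] 61.33494824722994
```

View pics/w4.png

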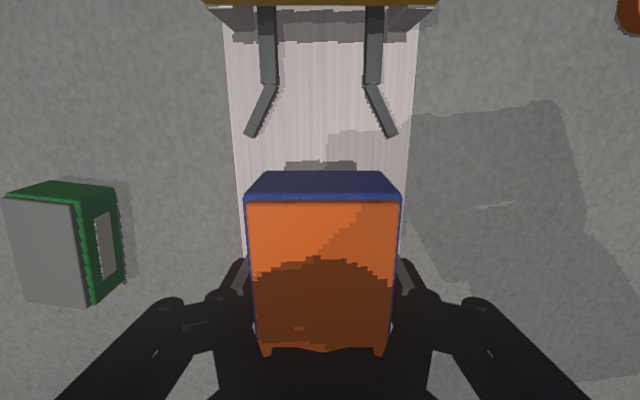

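View pics/s4c.png

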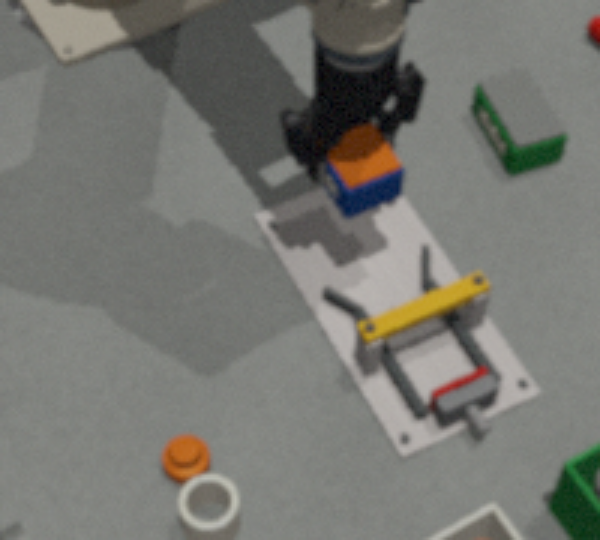

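```bash
python3 - <<'E'
from h import *
p=arm.get_obs()['ee_pos']
arm.servo_line([464.3,42.8,16],speed=100); arm.dwell(.1)
r=arm.servo_line([464.3,42.8,8.5],speed=10,max_force=4); o=arm.get_obs(); print(r,o['ee_pos'],o['wrist_force'])
arm.move_gripper(85); 
arm.servo_line([464.3,42.8,125],speed=150)
c,T,o=snap('w5'); print(o['time_s'],o['ee_pos'])
hsv=cv2.cvtColor(c['frame'],cv2.COLOR_RGB2HSV); m=cv2.inRange(hsv,(5,150,40),(18,255,255))
ks=[k for k in cv2.findContours(m,0,2)[0] if cv2.contourArea(k)>3000]
for k in ks:
    q=np.array([at_z(c,q[0],56,T)[:2] for q in k],np.float32); print(cv2.minAreaRect(q))
E
```

```text
True [464.29269918  42.8075131   10.75689324] [-0.25957391  0.15886991  6.17373888]
25.1417 [463.76533577  42.76791035 124.45935752]
((464.1194763183594, 42.919715881347656), (54.63056945800781, 93.60869598388672), 86.51947021484375)
```

View pics/w5.png

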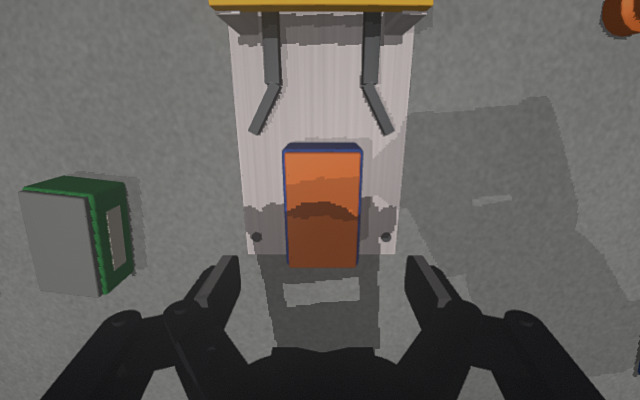

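The box is set straight in the lane: lid at (322,205), pose (464,43), yaw -0.061. Next I estimate the pad position and start the push.

```bash
python3 - <<'E'
from h import *
yg=-.06; g=np.array([611,34.]); d=np.array([np.cos(yg),np.sin(yg)])
t=arm.camera('top')
for z in (15,30,45): print(z,d@(at_z(t,(240+270/5,120+143/5),z)[:2]-g), d@(at_z(t,(240+272/5,120+126/5),z)[:2]-g))
R=Rdown(-np.pi/2+yg)
P=lambda x,z:[*(g+x*d),z]
arm.move_gripper(0)
arm.move_ptp(P(-226,100),R)
arm.servo_line(P(-226,18),speed=100,max_force=15) and print('contact')
arm.dwell(.1)
r=arm.servo_line(P(-205,18),speed=40,max_force=3); o=arm.get_obs()
print(r,d@(o['ee_pos'][:2]-g),o['wrist_force'],o['time_s'])
E
```

```text
15 63.99114007050617 76.4210670312511
30 61.432538145288234 73.76167700611215
45 58.87393622007029 71.1022869809732
False -204.8536744550653 [-0.08165723 -0.80759052 -0.4113426 ] 28.175
```

```bash
cat >> h.py <<'E'
yg=-.06; g=np.array([611,34.]); d=np.array([np.cos(yg),np.sin(yg)]); n=np.array([-d[1],d[0]])
R=Rdown(-np.pi/2+yg)
P=lambda x,z=18:[*(g+x*d),z]
def st(tag=''):
    o=arm.get_obs(); w=o['wrist_force']; print(tag,'x%.1f y%.1f z%.1f f along %.1f lat %.1f z %.1f t%.1f'%(d@(o['ee_pos'][:2]-g),n@(o['ee_pos'][:2]-g),o['ee_pos'][2],-d@w[:2],n@w[:2],w[2],o['time_s']))
E
python3 - <<'E'
from h import *
for x in (-160,-120,-90):
    r=arm.servo_line(P(x),speed=40,max_force=9); st(r)
    if r: break
c,T,o=snap('w6')
E
```

```text
False x-159.9 y0.0 z18.1 f along -0.5 lat 1.3 z 0.5 t29.4
False x-119.8 y0.0 z18.1 f along -0.5 lat -0.3 z -0.6 t30.6
False x-89.8 y0.0 z18.1 f along 0.3 lat 0.6 z -0.7 t31.5
```

View pics/w6.png

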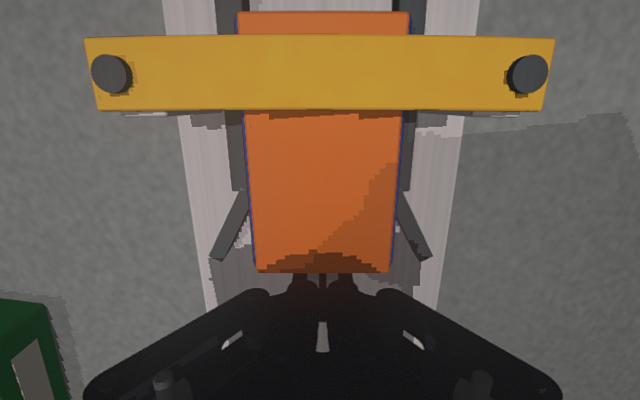

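The box is passing cleanly under the bar between the rails, with its lid rear edge at (323,270).

```bash
python3 - <<'E'
from h import *
r=arm.servo_line(P(-68),speed=25,max_force=8); st(r)
if not r:
    r=arm.servo_line(P(-20),speed=7,max_force=9); st(r); arm.dwell(.1); st()
E
```

```text
False x-67.7 y0.0 z18.1 f along -0.7 lat -0.4 z -0.2 t32.6
True x-46.1 y-0.1 z17.5 f along -0.4 lat -0.8 z -0.8 t36.1
 x-46.5 y-0.1 z17.2 f along 0.8 lat 0.2 z 0.4 t36.2
```

```bash
python3 - <<'E'
from h import *
f0=0
x=-46.3
while x>-60:
    r=arm.servo_line(P(x,18),speed=6,max_force=14); arm.dwell(.05)
    F=np.mean([-d@arm.get_obs()['wrist_force'][:2] for _ in range(4)]); st((r,round(x,2),round(F,1)))
    if F>12 or x>-35 or r: break
    x+=.25 if F>4 else .4
E
```

```text
(False, -46.3, np.float64(-0.5)) x-46.3 y0.0 z18.0 f along -0.5 lat 0.5 z -0.2 t36.6
(False, -45.9, np.float64(0.8)) x-45.9 y0.0 z18.0 f along 0.8 lat 0.2 z 0.1 t36.9
(False, -45.5, np.float64(1.5)) x-45.8 y-0.0 z17.9 f along 1.5 lat 0.2 z 0.9 t37.2
(False, -45.1, np.float64(3.9)) x-45.8 y-0.0 z17.9 f along 3.9 lat 0.8 z 3.6 t37.5
(False, -44.7, np.float64(6.8)) x-45.8 y-0.0 z17.9 f along 6.8 lat 0.4 z 3.8 t37.8
(False, -44.45, np.float64(6.3)) x-45.8 y-0.0 z17.8 f along 6.3 lat 0.1 z 4.7 t38.1
(False, -44.2, np.float64(7.4)) x-45.8 y-0.0 z17.8 f along 7.4 lat 0.3 z 4.9 t38.4
(False, -43.95, np.float64(8.8)) x-45.8 y-0.0 z17.8 f along 8.8 lat 0.9 z 5.7 t38.7
(False, -43.7, np.float64(9.2)) x-45.8 y-0.0 z17.8 f along 9.2 lat 0.2 z 5.9 t39.0
(False, -43.45, np.float64(10.1)) x-45.8 y-0.1 z17.7 f along 10.1 lat 0.8 z 6.4 t39.3
(False, -43.2, np.float64(10.5)) x-45.8 y-0.0 z17.7 f along 10.5 lat 1.9 z 7.6 t39.6
(False, -42.95, np.float64(10.3)) x-45.8 y-0.1 z17.7 f along 10.3 lat 1.1 z 8.2 t39.9
(False, -42.7, np.float64(11.6)) x-45.8 y-0.1 z17.6 f along 11.6 lat 0.8 z 7.3 t40.2
(False, -42.45, np.float64(12.0)) x-45.8 y-0.1 z17.6 f along 12.0 lat -0.0 z 8.2 t40.5
```

```bash
python3 - <<'E'
from h import *
for x in (-42.2,-41.9):
    arm.servo_line(P(x,18),speed=6,max_force=14); arm.dwell(.1)
    F=np.mean([-d@arm.get_obs()['wrist_force'][:2] for _ in range(4)]); st((x,round(F,1)))
    if F>12.8: break
c,T,o=snap('w7')
s=arm.camera('scene'); cv2.imwrite('pics/s7c.png',cv2.resize(s['frame'][140:280,270:430,::-1],None,fx=5,fy=5,interpolation=cv2.INTER_CUBIC))
arm.servo_line(P(-75,18),speed=40); st('back')
arm.servo_line(P(-110,18),speed=100); arm.servo_line(P(-110,200),speed=150); st('up')
c,T,o=snap('w8')
s=arm.camera('scene'); save(s,'s8'); cv2.imwrite('pics/s8c.png',cv2.resize(s['frame'][140:280,270:430,::-1],None,fx=5,fy=5,interpolation=cv2.INTER_CUBIC))
E
```

```text
(-42.2, np.float64(12.7)) x-45.8 y-0.1 z17.6 f along 12.7 lat 0.6 z 9.5 t40.8
(-41.9, np.float64(12.5)) x-45.8 y-0.1 z17.6 f along 12.5 lat 0.8 z 10.1 t41.2
back x-74.6 y0.0 z18.1 f along -0.3 lat 0.6 z 0.0 t42.3
up x-110.5 y-0.1 z199.2 f along -0.1 lat -0.0 z -0.4 t44.1
```

View pics/s7c.png

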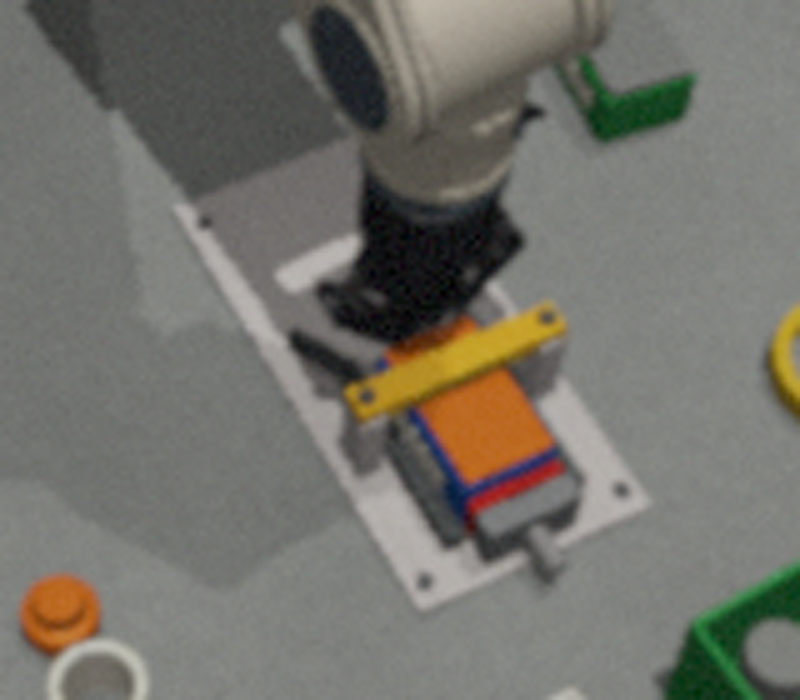

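View pics/s8c.png

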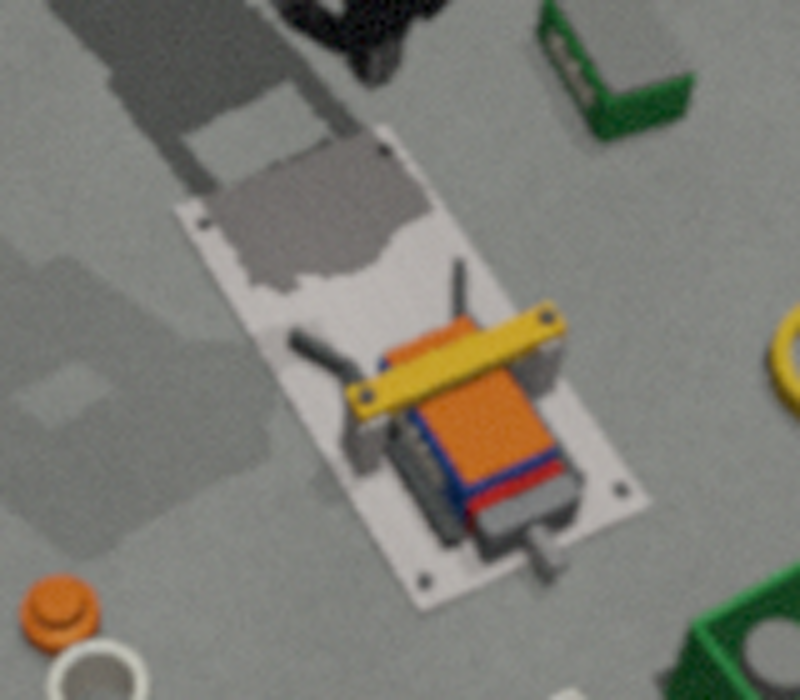

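View pics/w8.png

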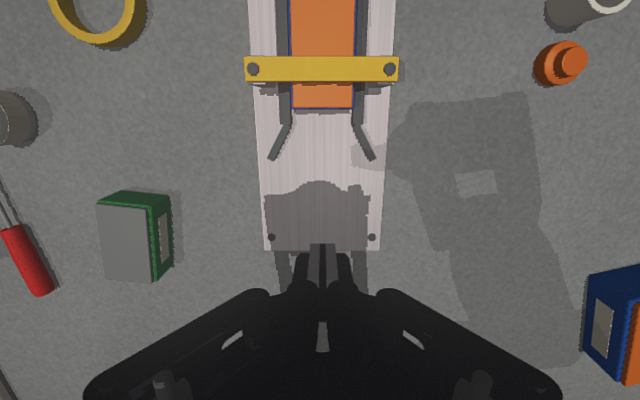

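The box bears on the red pad (around (520,480) in the crop) and did not spring back. The push ended with 10 N of downward load on the box, though, and the extra friction may have taken part of the force meant for the pad. I'll push once more, correcting height so the vertical load stays near zero.

```bash
python3 - <<'E'
from h import *
arm.servo_line(P(-110,18),speed=170); arm.servo_line(P(-60,18),speed=100)
arm.servo_line(P(-48.5,18),speed=30,max_force=8); arm.dwell(.1)
W=lambda:np.mean([arm.get_obs()['wrist_force'] for _ in range(3)],axis=0)
w0=W(); x,z=-46.2,18.
for i in range(28):
    r=arm.servo_line(P(x,z),speed=8,max_force=12); arm.dwell(.03)
    w=W()-w0; F=-d@w[:2]; print(round(x,2),round(z,2),r,round(F,1),round(w[2],1))
    if F>12.3 or r or arm.get_obs()['time_s']>62: break
    x+=.35 if F<10 else .2
    if w[2]>1: z+=min(.3,.07*w[2])
st()
arm.servo_line(P(-75,z),speed=60); arm.servo_line(P(-110,20),speed=120); arm.servo_line(P(-110,190),speed=170); st('up')
s=arm.camera('scene'); save(s,'s9'); cv2.imwrite('pics/s9c.png',cv2.resize(s['frame'][140:280,270:430,::-1],None,fx=5,fy=5,interpolation=cv2.INTER_CUBIC))
E
```

```text
-46.2 18.0 False 1.1 0.9
-45.85 18.0 False 0.8 0.7
-45.5 18.0 False 2.3 0.4
-45.15 18.0 False 3.6 3.2
-44.8 18.22 False 5.2 2.2
-44.45 18.38 False 6.5 2.2
-44.1 18.53 False 6.7 1.2
-43.75 18.62 False 6.9 2.2
-43.4 18.77 False 8.5 0.6
-43.05 18.77 False 8.2 3.8
-42.7 19.03 False 8.5 1.2
-42.35 19.12 False 10.3 2.1
-42.15 19.27 False 10.8 1.7
-41.95 19.39 False 10.3 1.3
-41.75 19.48 False 10.3 1.5
-41.55 19.59 False 11.3 1.4
-41.35 19.68 False 12.7 0.7
 x-45.8 y-0.2 z18.2 f along 12.7 lat 0.9 z 0.4 t51.7
up x-110.5 y-0.1 z189.2 f along 0.3 lat -0.3 z -1.1 t54.0
```

View pics/s9c.png

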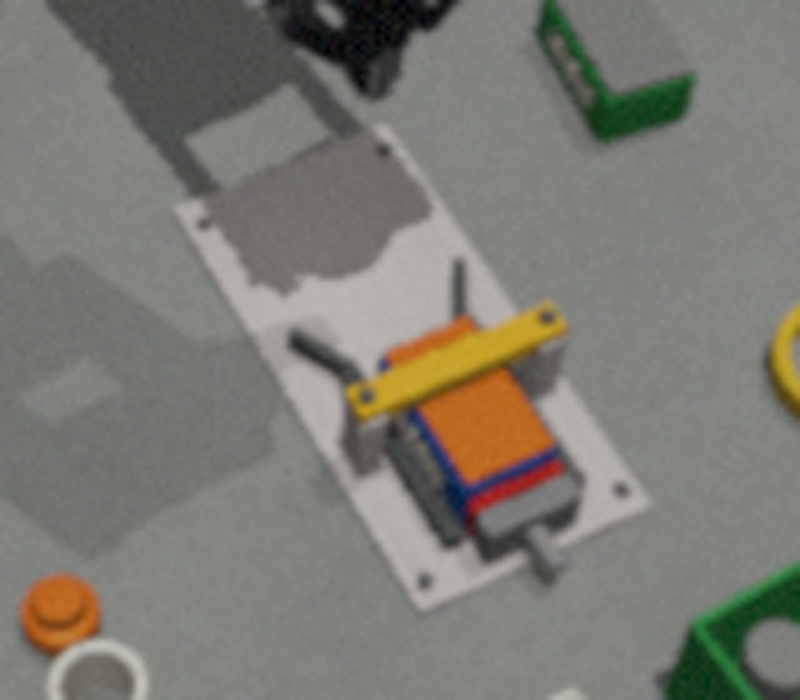

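The box is still seated against the pad, with the front blue rim touching red at about (520,475). It is under the bar, and the arm is clear. Handing in.

```bash
python3 - <<'E'
from h import *
arm.finish_job()
E
```

```text
the job is handed in; nothing more can be done
```

The job is handed in at about 54 s. The lid is pressed home and the smallest blue box sits under the yellow bar against the red pad.

- **Lid:** I pressed it down until the force rose steadily to about 14 N with almost no further travel, which is the feel of the seal.
- **Placing:** I gripped the box by its base, set it straight in the lane at x = -147 and pushed it under the bar with shut fingers. No resistance showed until the pad.
- **Seating:** I pushed twice against the pad and felt about 12.7 N each time; both times the fingers stopped at the same place (-45.8 mm). The first push also put about 10 N downward on the box, so extra friction may have taken some of the force meant for the pad. I repeated it with almost no downward load.
- **Last picture:** The box touches the pad and has not sprung back, the arm is clear, and nothing else near the lane appears to have moved.

**One thing that disagreed:** the first slow contact with the pad tripped the 9 N force limit, but the force read near zero right after. I then crept in by small steps instead, and those readings rose consistently. The pad force itself can't be read directly, only the push felt at the wrist.

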